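Slide the spice jar home into its parking bay

ROBOT

A 6-joint arm with a two-finger parallel gripper is mounted at the origin on the work surface; the furniture and walls round the work are solid. World frame = base frame: x ahead of the robot, y to its left, z up, the work surface at z = 0. Lengths are in m, angles in rad, forces in N, time in s.
With the tool pointing down it reaches from about 0.325 to 0.9 m from the base axis. Payload 6.1 kg.
Tool frame: the origin (TCP) lies on the mounting face of the last link; the fingertips stand 173 mm ahead of it and the grasp point (between the pads) lies 155 mm ahead of it; z points along the fingers, y is the line along which they close (so a half turn about z gives the same grasp; the last joint's range is limited). The gripper opens to 85 mm and grips with 20 to 120 N. Pads are 22 mm wide; open, the fingers measure 114 mm over their backs; the gripper's body (76 mm by 85 mm) begins 54 mm behind the grasp point. The pads swing forward as they close: fully open they stand 13 mm farther back than shut.
Start: joints at [-1.296, 0.22, 1.526, -0, 1.395, -0.126], TCP at [0.244, -0.575, 0.405] pointing down, gripper open.
Joint ranges: [-2.98, 2.98], [-0.91, 2.08], [0.09, 2.57], [-1.24, 4.39], [0.2, 2.65], [-2.68, 2.68]. Speed limits (rad/s): [2.57, 2.57, 3.01, 3.14, 3.14, 3.14].

INTERFACE

Orientations are given as a rotation vector (axis times angle).
In Python, from station import sensors, imaging, arm gives the robot as it stands. The module is installed in compiled form; this text tells all that it offers.
- The arm moves only by the tool step_arm, never from a script. Its argument "plan" is a list of rows, each an object with "slide": the shift along the world's x, y, z in m, a list of three; "turn": the turn, a rotation vector about the world's x, y, z in rad, a list of three; "gripper": the finger opening in m, from 0 to 0.0854. A call has 1 to 20 rows; each row shifts and turns the commanded pose from where the row before left it; what a row does not reach is not made up. A row lasts 1/12 s, in which the tool goes at most 41.7 mm and 7.16 degrees, less where a joint would pass 70% of its speed; a pose out of reach is approached as far as the arm can. A call with a gripper value outside its range is refused whole. The fingers move at their own pace and stop on an object; "squeeze" is the grip in N (left out, the last holds). Time passes only in rows, so rows that do not move let the fingers close. It gives the time, the measured TCP pose, the force, the opening and the grip force at its end, in the units of the state.
- sensors.observe(): the state, without advancing time (a new reading comes with each control period).
- imaging.read_camera(name): name is "scene" or "top" or "wrist"; returns the picture (480x640x3 uint8, red, green, blue); there is no depth.
- imaging.camera_info(name): a dict with "camera_matrix" (3x3 intrinsics, pixels), "eye" and "rotation" of the camera in the world. Camera axes: x right, y up, looking along -z (the intrinsics and any distortion apply to the point x, -y, -z); pixel columns grow to the right and rows downward; lengths in m; the calibration is good to about 2 mm. A picture is of the moment at which its call begins: read the wrist's pose just before it. camera_info takes no time and is no camera call; for the wrist camera it gives the pose at the moment of the call.
- arm.job_done(): hands the job in; it is judged then, once.
The state is a dict: "time": time; "joints": joint angles; "qvel": joint speeds; "effort": joint torques, N m; "tool_pos": TCP position; "tool_rot": TCP orientation; "force": force on the tool from outside, world axes, zero at the start; "moment": the same for the moment, N m; "width": opening from 0.0 (shut) to 1.0 (fully open); "gripper_force": force on a finger pad.
Only numpy, scipy, OpenCV 4.12 (cv2) and the standard library are available. Lean on these libraries where they do the work, as an engineer would, in place of code of your own. Each camera call takes 0.05 s, during which the arm holds its last target. There are 200 camera calls.

TASK

Push the red-capped spice jar gently across the table into the parking bay with the green backstop, until it stands fully home against that backstop. Push it low on its body so that it slides upright all the way: do not tip, lift or carry it. Leave the date stamp in the blue bay and the tape roll where they are.

Things in the scene. Friction and masses are not known exactly. Their poses are not given: they have to be found in the camera images.
- jar: Loose upright round spice jar, clear with a label and a red cap. 106 mm tall, body 42 mm in diameter at the foot and up to 97 mm, cap 45 mm in diameter; about 0.2 kg. Origin: centre of its underside; z up along the jar. Stands free on the table, and slides when pushed lower than 30 mm above the table; a push above about 40 mm tips it.
- green_bay: Fixed U-shaped bay with green backstop, right of the jar, nearer or farther than the blue bay. x axis: from mouth to backstop (to the robot's right, world -y, +-9 degrees), z up; origin on the table between the rails; no floor. Backstop 36 mm high, 84 wide, inner face x=+25 mm. Wood rails 22 mm high, 10 thick, inner faces y=+-32 mm for x>-23 mm, flaring to a mouth about 94 mm wide at x=-50 mm.
- home (a point): Point on the table in the green bay, 4 mm along the bay's x axis from its origin: where the centre of the jar's underside is when the jar touches the middle of the backstop. Axes as the green bay.
- blue_bay: Fixed bay of the same shape and axes, with a blue backstop, beside the green one (centres 13 to 18 cm apart). The date stamp stands in it; not to be used.
- stamp: Loose date stamp standing in the blue bay, to be left alone: black base 24 x 42 x 22 mm, brown knob 24 mm in diameter, 64 mm tall in all. Origin: centre of its underside.
- tape: Loose roll of tan tape lying flat at the near right, to be left alone: 104 mm in diameter, 25 mm high. Origin: centre of its underside.

How it is judged:
At the end, for the whole second after the job is handed in: The jar stands upright (within 3 degrees) and at rest on the table in the green bay, within 6 mm of touching its backstop and between its rails (within 14 mm of the middle) (x of jar in the frame of home between -0.006 and 0.006 m and y of jar in the frame of home between -0.014 and 0.014 m and angle between jar's own z axis and vertical below 0.05 rad and height (world z) of jar below 0.004 m and linear speed of jar below 0.01 m/s).
It fails at once if the jar is tipped by more than about 11 degrees (angle between jar's own z axis and vertical above 0.2 rad).
It fails at once if the jar is lifted more than 8 mm off the table (height (world z) of jar above 0.008 m).
It fails at once if the jar is knocked along faster than 0.5 m/s (linear speed of jar above 0.5 m/s).
It fails at once if the jar is pressed with more than 25 N (contact force between the fingers and jar above 25 N).
It fails at once if the date stamp or the tape roll is moved more than 15 mm (distance of any of stamp, tape from where it was at the start of the episode above 0.015 m).
It also fails if it takes over 51 s, if anything falls off the work surface, if the arm or the gripper's body presses on something with over 40 N, if the wrist force passes 120 N, or if a joint passes its speed limit or range.

## Working session

There is one attempt and no reset: what is moved stays moved. The work goes in short steps, Python scripts to look and compute and a tool call to move; the robot and the scene stay as the last step left them, time stands still between calls to the robot, and variables do not carry over. Pictures are saved under pics/ and viewed, at most 10 in all, crops included, and the job is handed in when it is done.

Besides the shell and the picture viewer there is one more tool, called after "Request:" by a JSON object that holds its "fn" and its "kwargs", one argument or row to a line. step_arm: Moves the arm, as the interface text tells. Its arguments: {"type":"object","properties":{"plan":{"type":"array","items":{"type":"object","properties":{"slide":{"type":"array","items":{"type":"number"}},"turn":{"type":"array","items":{"type":"number"}},"gripper":{"type":"number"}}}},"squeeze":{"type":"number"}},"required":["plan"]}

```bash
mkdir -p pics; cat > h.py <<'E'
import numpy as np, cv2
from station import sensors, imaging, arm
def ray(ci,u,v):
    K=np.array(ci["camera_matrix"]);R=np.array(ci["rotation"])
    d=np.linalg.solve(K,[u,v,1.0]);return np.array(ci["eye"]),R@np.array([d[0],-d[1],-d[2]])
def onplane(ci,u,v,z):
    e,d=ray(ci,u,v);return (e+d*(z-e[2])/d[2]).round(4)
def snap(n,f):
    ci=imaging.camera_info(n);im=imaging.read_camera(n);cv2.imwrite(f"pics/{f}.png",im[:,:,::-1]);return ci,im
E
python3 - <<'E'
from h import *
for n in("top","scene"):
    ci,im=snap(n,n+"1");print(n,{k:np.round(v,3).tolist() if not isinstance(v,str) else v for k,v in ci.items()})
print(sensors.observe())
E
```

```text
top {'camera_matrix': [[558.682, 0.0, 330.217], [0.0, 558.682, 241.645], [0.0, 0.0, 1.0]], 'eye': [0.349, -0.038, 1.076], 'rotation': [0.102, -0.14, -1.591]}
scene {'camera_matrix': [[463.576, 0.0, 318.501], [0.0, 463.576, 239.007], [0.0, 0.0, 1.0]], 'eye': [0.054, -0.584, 0.552], 'rotation': [0.913, -0.345, -0.65]}
{'time': 0.1, 'joints': array([-1.29605313e+00,  2.21158349e-01,  1.52749742e+00, -4.55203032e-05,
        1.39472310e+00, -1.26111984e-01]), 'qvel': array([-0.0019686 , -0.00242969, -0.00226422, -0.00283361,  0.00067285,
       -0.00015007]), 'effort': array([ 5.15347238e-04, -4.98242104e+01, -3.90547228e+01, -1.45670315e-04,
        5.69028853e-03, -2.51172975e-05]), 'tool_pos': array([ 0.24379431, -0.57522339,  0.40370113]), 'tool_rot': array([-3.07695793e+00, -6.25112944e-01,  2.78355445e-04]), 'force': array([ 0.58548381,  0.37663634, -0.06812446]), 'moment': array([-0.01694675, -0.0426495 , -0.0306351 ]), 'gripper_force': 0.0, 'width': 0.9943376572224796}
```

View pics/top1.png

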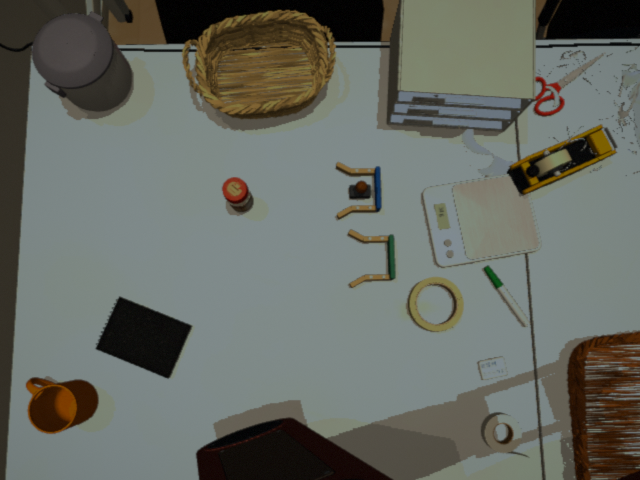

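View pics/scene1.png

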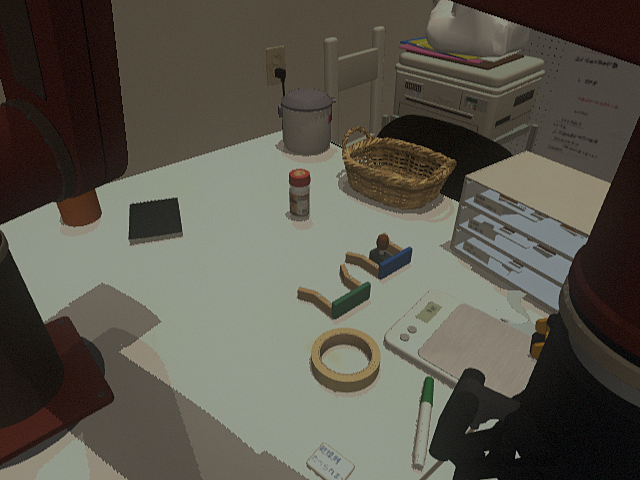

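The top view shows the jar cap near (235,190), the green backstop near (391,257) with rails at rows 238 and 277, the blue bay with the stamp near (360,188), and the tape near (436,304). The scene view agrees.

```bash
sed -i 's/R=np.array(ci\["rotation"\])/R=cv2.Rodrigues(np.array(ci["rotation"],float))[0] if np.size(ci["rotation"])==3 else np.array(ci["rotation"])/' h.py
cat >> h.py <<'E'
def blob(im,lo,hi,box):
    u0,v0,u1,v1=box;h=cv2.cvtColor(im[v0:v1,u0:u1],cv2.COLOR_RGB2HSV);m=cv2.inRange(h,lo,hi)
    n,l,s,c=cv2.connectedComponentsWithStats(m);i=1+np.argmax(s[1:,4]);return (l==i),c[i]+[u0,v0],s[i],(u0,v0)
E
python3 - <<'E'
from h import *
ci,im=snap("top","top2")
def rect(nm,lo,hi,box,z):
    m,c,s,o=blob(im,lo,hi,box)
    p=cv2.findNonZero(m.astype(np.uint8)).reshape(-1,2)+o
    w=np.array([onplane(ci,u,v,z)[:2] for u,v in p],np.float32)
    r=cv2.minAreaRect(w);print(nm,s[4],c,"mean",w.mean(0),"rect",r,cv2.boxPoints(r).round(4).tolist())
rect("cap",(0,120,60),(8,255,255),(210,165,265,225),.106)
rect("green",(50,90,30),(85,255,255),(370,220,410,300),.036)
rect("blue",(100,100,30),(125,255,255),(365,155,400,220),.036)
rect("rails",(8,60,80),(25,255,255),(340,225,387,255),.022)
rect("rails",(8,60,80),(25,255,255),(340,260,387,292),.022)
for u,v in[(436,304)]:print("tape",onplane(ci,u,v,.025))
for b,n in (((210,165,265,225),"jar"),((330,220,410,300),"bay")):
    cv2.imwrite(f"pics/c_{n}.png",cv2.resize(im[b[1]:b[3],b[0]:b[2],::-1],None,fx=5,fy=5))
si,sm=snap("scene","scene2")
m,c,s,o=blob(sm,(0,120,60),(8,255,255),(280,160,320,195));print("scene cap",c,s)
# triangulate cap centroid & cross-check
_,ct,_,_=blob(im,(0,120,60),(8,255,255),(210,165,265,225))
e1,d1=ray(ci,*ct);e2,d2=ray(si,*c)
t=np.linalg.lstsq(np.c_[d1,-d2],e2-e1,rcond=None)[0];print("tri",e1+t[0]*d1,e2+t[1]*d2)
E
```

```text
cap 280 [234.84642857 189.67142857] mean [0.5956988  0.10361389] rect ((0.5971400141716003, 0.1047699823975563), (0.04253005236387253, 0.04194863140583038), 26.56505012512207) [[0.5687000155448914, 0.11400000005960464], [0.5874999761581421, 0.07649999856948853], [0.6255000233650208, 0.09549999982118607], [0.6068000197410583, 0.13300000131130219]]
green 212 [391.02358491 256.73584906] mean [ 0.478292   -0.17893918] rect ((0.47890156507492065, -0.17869406938552856), (0.009828915819525719, 0.08159465342760086), 89.56840515136719) [[0.43810001015663147, -0.18330000340938568], [0.5196999907493591, -0.18389999866485596], [0.5196999907493591, -0.17409999668598175], [0.43810001015663147, -0.17350000143051147]]
blue 220 [377.39545455 188.20454545] mean [ 0.6111385  -0.15829733] rect ((0.6107721328735352, -0.15847985446453094), (0.00968656875193119, 0.08473546802997589), 87.85083770751953) [[0.5683000087738037, -0.16169999539852142], [0.652899980545044, -0.164900004863739], [0.6532999873161316, -0.15520000457763672], [0.5685999989509583, -0.15209999680519104]]
rails 179 [366.62569832 236.52513966] mean [ 0.5199872  -0.13562404] rect ((0.5197084546089172, -0.1362411379814148), (0.07397614419460297, 0.015470250509679317), 78.58826446533203) [[0.504800021648407, -0.17100000381469727], [0.5199999809265137, -0.17399999499320984], [0.534600019454956, -0.1014999970793724], [0.5194000005722046, -0.09849999845027924]]
rails 184 [366.75543478 278.88586957] mean [ 0.43876702 -0.13303314] rect ((0.43948671221733093, -0.1342765837907791), (0.016166700050234795, 0.07288187742233276), 13.412341117858887) [[0.42320001125335693, -0.1006999984383583], [0.4401000142097473, -0.17159999907016754], [0.45579999685287476, -0.16779999434947968], [0.4388999938964844, -0.09700000286102295]]
tape [ 0.3882 -0.2614  0.025 ]
scene cap [299.41860465 178.18139535] [  9   9  21  18 215]
tri [0.5993179  0.10571088 0.09168133] [0.59767093 0.10683723 0.09142669]
```

```bash
cat >> h.py <<'E'
from scipy.spatial.transform import Rotation as Ro
def pose(tip,heading,tilt=45,L=.172):
    "tip centre position, heading = push direction (deg from -y toward -x), tilt from vertical"
    h=np.radians(heading);d=np.array([-np.sin(h),-np.cos(h),0]);t=np.radians(tilt)
    z=d*np.sin(t)-np.array([0,0,np.cos(t)]);y=np.array([np.cos(h),-np.sin(h),0])
    R=np.c_[np.cross(y,z),y,z];return np.array(tip)-L*z,Ro.from_matrix(R)
def need(tip,heading,tilt=45):
    s=sensors.observe();p,R=pose(tip,heading,tilt)
    print("slide",(p-s["tool_pos"]).round(4),"turn",(R*Ro.from_rotvec(s["tool_rot"]).inv()).as_rotvec().round(4),"target",p.round(4))
def tip():
    s=sensors.observe();return s["tool_pos"]+.172*Ro.from_rotvec(s["tool_rot"]).as_matrix()[:,2]
E
python3 - <<'E'
from h import *
s=sensors.observe();w=imaging.camera_info("wrist");R=Ro.from_rotvec(s["tool_rot"])
print("cam in tool",R.inv().apply(np.array(w["eye"])-s["tool_pos"]))
d=np.array([-np.sin(np.radians(34)),-np.cos(np.radians(34)),0]);J=np.array([.597,.105,0])
need(J-d*.08+[0,0,.12],34); need(J-d*.08+[0,0,.012],34)
E
```

```text
cam in tool [ 7.35154301e-02 -9.64320495e-05  3.07136679e-02]
slide [ 0.466   0.8475 -0.1624] turn [-0.507   0.6137  0.5468] target [0.7097 0.2722 0.2416]
slide [ 0.466   0.8475 -0.2704] turn [-0.507   0.6137  0.5468] target [0.7097 0.2722 0.1336]
```

```bash
python3 - <<'E'
from h import *
s=imaging.camera_info("scene");t=imaging.camera_info("top")
for p in[(306,154),(284,145),(330,147),(300,222)]:print("s",onplane(s,*p,0))
for p in[(100,110),(131,85),(120,105)]:print("t",onplane(t,*p,0))
for p in[(75,45),(75,80)]:print("t lid",onplane(t,*p,.14))
E
```

```text
s [0.81   0.3449 0.    ]
s [0.7999 0.4331 0.    ]
s [0.8932 0.3373 0.    ]
s [0.5789 0.0838 0.    ]
t [0.7919 0.3885 0.    ]
t [0.844  0.3284 0.    ]
t [0.8018 0.3491 0.    ]
t lid [0.8562 0.3815 0.14  ]
t lid [0.7904 0.3786 0.14  ]
```

Request:
{"fn": "step_arm", "kwargs": {
  "plan": [
    {"slide": [0.018,0.033,0],"turn": [-0.021,0.0256,0.0228],"gripper": 0.022},
    {"slide": [0.018,0.033,0],"turn": [-0.021,0.0256,0.0228]},
    {"slide": [0.018,0.033,0],"turn": [-0.021,0.0256,0.0228]},
    {"slide": [0.018,0.033,0],"turn": [-0.021,0.0256,0.0228]},
    {"slide": [0.018,0.033,0],"turn": [-0.021,0.0256,0.0228]},
    {"slide": [0.018,0.033,0],"turn": [-0.021,0.0256,0.0228]},
    {"slide": [0.018,0.033,0],"turn": [-0.021,0.0256,0.0228]},
    {"slide": [0.018,0.033,0],"turn": [-0.021,0.0256,0.0228]},
    {"slide": [0.018,0.033,0],"turn": [-0.021,0.0256,0.0228]},
    {"slide": [0.018,0.033,0],"turn": [-0.021,0.0256,0.0228]},
    {"slide": [0.018,0.033,0],"turn": [-0.021,0.0256,0.0228]},
    {"slide": [0.018,0.033,0],"turn": [-0.021,0.0256,0.0228]},
    {"slide": [0.018,0.033,0],"turn": [-0.021,0.0256,0.0228]},
    {"slide": [0.018,0.033,0],"turn": [-0.021,0.0256,0.0228]},
    {"slide": [0.018,0.033,0],"turn": [-0.021,0.0256,0.0228]},
    {"slide": [0.018,0.033,0],"turn": [-0.021,0.0256,0.0228]},
    {"slide": [0.018,0.033,0],"turn": [-0.021,0.0256,0.0228]},
    {"slide": [0.018,0.033,0],"turn": [-0.021,0.0256,0.0228]},
    {"slide": [0,0,0]},
    {"slide": [0,0,0]}
  ]
}}

```text
invalid input at $.plan[1]: expected keys slide, turn, gripper
```

```bash
python3 - <<'E'
from h import *
s=sensors.observe();print(s["joints"].round(2),s["width"],s["time"],tip())
d=np.array([-np.sin(np.radians(34)),-np.cos(np.radians(34)),0]);J=np.array([.597,.105,0])
need(J-d*.06+[0,0,.12],34)
E
```

```text
[-1.3   0.22  1.53 -0.    1.39 -0.13] 1.0013153529350067 0.2 [ 0.24373852 -0.57512393  0.23199886]
slide [ 0.4548  0.8309 -0.1624] turn [-0.507   0.6137  0.5468] target [0.6986 0.2556 0.2416]
```

Request:
{"fn": "step_arm", "kwargs": {
  "plan": [
    {"slide": [0.018,0.033,0],"turn": [-0.021,0.0256,0.0228],"gripper": 0.022},
    {"slide": [0.018,0.033,0],"turn": [-0.021,0.0256,0.0228],"gripper": 0.022},
    {"slide": [0.018,0.033,0],"turn": [-0.021,0.0256,0.0228],"gripper": 0.022},
    {"slide": [0.018,0.033,0],"turn": [-0.021,0.0256,0.0228],"gripper": 0.022},
    {"slide": [0.018,0.033,0],"turn": [-0.021,0.0256,0.0228],"gripper": 0.022},
    {"slide": [0.018,0.033,0],"turn": [-0.021,0.0256,0.0228],"gripper": 0.022},
    {"slide": [0.018,0.033,0],"turn": [-0.021,0.0256,0.0228],"gripper": 0.022},
    {"slide": [0.018,0.033,0],"turn": [-0.021,0.0256,0.0228],"gripper": 0.022},
    {"slide": [0.018,0.033,0],"turn": [-0.021,0.0256,0.0228],"gripper": 0.022},
    {"slide": [0.018,0.033,0],"turn": [-0.021,0.0256,0.0228],"gripper": 0.022},
    {"slide": [0.018,0.033,0],"turn": [-0.021,0.0256,0.0228],"gripper": 0.022},
    {"slide": [0.018,0.033,0],"turn": [-0.021,0.0256,0.0228],"gripper": 0.022},
    {"slide": [0.018,0.033,0],"turn": [-0.021,0.0256,0.0228],"gripper": 0.022},
    {"slide": [0.018,0.033,0],"turn": [-0.021,0.0256,0.0228],"gripper": 0.022},
    {"slide": [0.018,0.033,0],"turn": [-0.021,0.0256,0.0228],"gripper": 0.022},
    {"slide": [0.018,0.033,0],"turn": [-0.021,0.0256,0.0228],"gripper": 0.022},
    {"slide": [0.018,0.033,0],"turn": [-0.021,0.0256,0.0228],"gripper": 0.022},
    {"slide": [0.018,0.033,0],"turn": [-0.021,0.0256,0.0228],"gripper": 0.022},
    {"slide": [0,0,0],"turn": [0,0,0],"gripper": 0.022},
    {"slide": [0,0,0],"turn": [0,0,0],"gripper": 0.022}
  ]
}}

```text
time: 1.87
tool_pos: [0.5684, 0.0205, 0.4036]
tool_rot: [2.535, 1.113, -0.747]
force: [-0.2, -0.6, -0.6]
width: 0.262
gripper_force: 0.0
```

```bash
python3 - <<'E'
from h import *
s=sensors.observe();print(s["joints"].round(2),s["width"],s["time"],tip())
d=np.array([-np.sin(np.radians(34)),-np.cos(np.radians(34)),0]);J=np.array([.597,.105,0])
need(J-d*.06+[0,0,.12],34)
E
```

```text
[ 0.02  0.25  1.54 -0.45  1.73  0.78] 0.26162880356574686 1.8667 [ 0.50864838 -0.05477131  0.26090914]
slide [ 0.1302  0.2351 -0.162 ] turn [-0.1284  0.1512  0.1331] target [0.6986 0.2556 0.2416]
```

Request:
{"fn": "step_arm", "kwargs": {
  "plan": [
    {"slide": [0.0163,0.0294,0],"turn": [-0.016,0.0189,0.0166],"gripper": 0.022},
    {"slide": [0.0163,0.0294,0],"turn": [-0.016,0.0189,0.0166],"gripper": 0.022},
    {"slide": [0.0163,0.0294,0],"turn": [-0.016,0.0189,0.0166],"gripper": 0.022},
    {"slide": [0.0163,0.0294,0],"turn": [-0.016,0.0189,0.0166],"gripper": 0.022},
    {"slide": [0.0163,0.0294,0],"turn": [-0.016,0.0189,0.0166],"gripper": 0.022},
    {"slide": [0.0163,0.0294,0],"turn": [-0.016,0.0189,0.0166],"gripper": 0.022},
    {"slide": [0.0163,0.0294,0],"turn": [-0.016,0.0189,0.0166],"gripper": 0.022},
    {"slide": [0.0163,0.0294,0],"turn": [-0.016,0.0189,0.0166],"gripper": 0.022},
    {"slide": [0,0,-0.027],"turn": [0,0,0],"gripper": 0.022},
    {"slide": [0,0,-0.027],"turn": [0,0,0],"gripper": 0.022},
    {"slide": [0,0,-0.027],"turn": [0,0,0],"gripper": 0.022},
    {"slide": [0,0,-0.027],"turn": [0,0,0],"gripper": 0.022},
    {"slide": [0,0,-0.027],"turn": [0,0,0],"gripper": 0.022},
    {"slide": [0,0,-0.027],"turn": [0,0,0],"gripper": 0.022},
    {"slide": [0,0,0],"turn": [0,0,0],"gripper": 0.022},
    {"slide": [0,0,0],"turn": [0,0,0],"gripper": 0.022}
  ]
}}

```text
time: 3.2
tool_pos: [0.6978, 0.252, 0.2409]
tool_rot: [2.308, 1.22, -0.96]
force: [-0.8, -0.6, 0.9]
width: 0.257
gripper_force: 0.0
```

```bash
python3 - <<'E'
from h import *
s=sensors.observe();print(s["joints"].round(2),s["width"],s["time"],tip())
d=np.array([-np.sin(np.radians(34)),-np.cos(np.radians(34)),0]);J=np.array([.597,.105,0])
need(J-d*.06+[0,0,.012],34)
snap("scene","scene3")
E
```

```text
[ 0.33  0.91  0.96 -0.47  1.92  0.92] 0.25678199227105103 3.2 [0.62900682 0.1512883  0.11960774]
slide [ 0.0007  0.0036 -0.1073] turn [ 0.0017 -0.0023  0.0054] target [0.6986 0.2556 0.1336]
```

View pics/scene3.png

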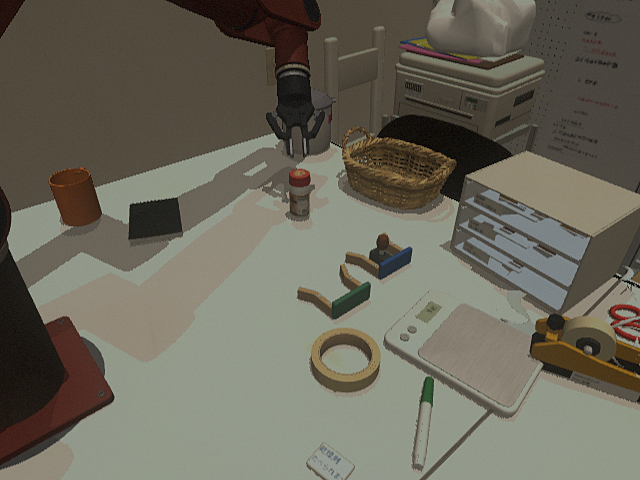

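The view shows the gripper tilted above and behind the jar at about (298,150), with the jar standing at (300,205). The path down is clear.

Request:
{"fn": "step_arm", "kwargs": {
  "plan": [
    {"slide": [0,0.003,-0.025],"turn": [0,0,0.005],"gripper": 0.022},
    {"slide": [0,0,-0.025],"turn": [0,0,0],"gripper": 0.022},
    {"slide": [0,0,-0.025],"turn": [0,0,0],"gripper": 0.022},
    {"slide": [0,0,-0.016],"turn": [0,0,0],"gripper": 0.022},
    {"slide": [0,0,-0.01],"turn": [0,0,0],"gripper": 0.022},
    {"slide": [0,0,-0.004],"turn": [0,0,0],"gripper": 0.022},
    {"slide": [0,0,0],"turn": [0,0,0],"gripper": 0.022},
    {"slide": [0,0,0],"turn": [0,0,0],"gripper": 0.022}
  ]
}}

```text
time: 3.92
tool_pos: [0.6989, 0.2568, 0.1395]
tool_rot: [2.305, 1.226, -0.949]
force: [0.6, 0.1, -0.2]
width: 0.256
gripper_force: 0.0
```

```bash
python3 - <<'E'
from h import *
s=sensors.observe();print(s["joints"].round(2),s["width"],s["time"],tip(),s["force"])
d=np.array([-np.sin(np.radians(34)),-np.cos(np.radians(34)),0]);J=np.array([.597,.105,0])
need(J-d*.06+[0,0,.012],34)
ci,im=snap("top","top3")
_,c,a,_=blob(im,(0,120,60),(8,255,255),(210,165,265,225));print(c,a)
i,m=snap("scene","scene4");cv2.imwrite("pics/s4.png",cv2.resize(m[100:240,220:380,::-1],None,fx=4,fy=4))
E
```

```text
[ 0.34  1.04  0.95 -0.45  1.81  0.97] 0.2564212524483944 3.9167 [0.63156423 0.15594391 0.01760219] [ 0.62577139  0.05447747 -0.15559978]
slide [-0.0004 -0.0013 -0.0059] turn [-0.0002  0.0041 -0.0013] target [0.6986 0.2556 0.1336]
[235.09966777 190.24584718] [ 13  13  26  25 301]
```

View pics/s4.png

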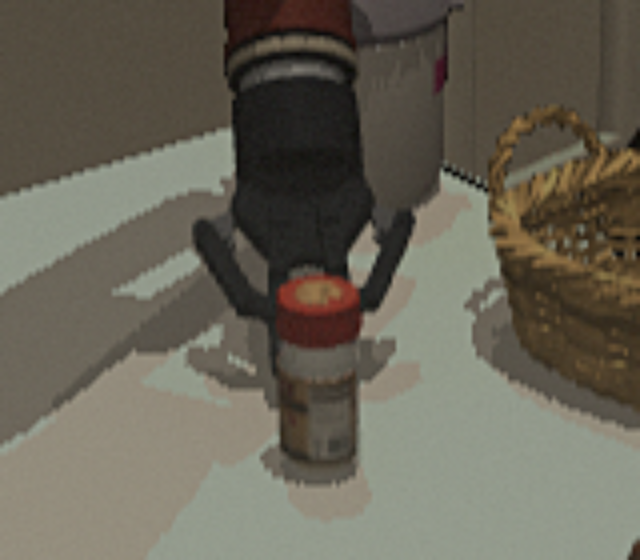

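Fingers are low behind the jar and the jar stands at crop (318,370), untouched. I'll drop 5 mm more and begin the slow push.

Request:
{"fn": "step_arm", "kwargs": {
  "plan": [
    {"slide": [0,0,-0.005],"turn": [0,0,0],"gripper": 0.022},
    {"slide": [-0.0042,-0.0062,0],"turn": [0,0,0],"gripper": 0.022},
    {"slide": [-0.0042,-0.0062,0],"turn": [0,0,0],"gripper": 0.022},
    {"slide": [-0.0042,-0.0062,0],"turn": [0,0,0],"gripper": 0.022},
    {"slide": [-0.0022,-0.0033,0],"turn": [0,0,0],"gripper": 0.022},
    {"slide": [-0.0022,-0.0033,0],"turn": [0,0,0],"gripper": 0.022},
    {"slide": [-0.0022,-0.0033,0],"turn": [0,0,0],"gripper": 0.022},
    {"slide": [-0.0022,-0.0033,0],"turn": [0,0,0],"gripper": 0.022},
    {"slide": [-0.0022,-0.0033,0],"turn": [0,0,0],"gripper": 0.022},
    {"slide": [-0.0022,-0.0033,0],"turn": [0,0,0],"gripper": 0.022},
    {"slide": [-0.0022,-0.0033,0],"turn": [0,0,0],"gripper": 0.022},
    {"slide": [-0.0022,-0.0033,0],"turn": [0,0,0],"gripper": 0.022},
    {"slide": [-0.0022,-0.0033,0],"turn": [0,0,0],"gripper": 0.022},
    {"slide": [-0.0022,-0.0033,0],"turn": [0,0,0],"gripper": 0.022},
    {"slide": [-0.0022,-0.0033,0],"turn": [0,0,0],"gripper": 0.022},
    {"slide": [-0.0022,-0.0033,0],"turn": [0,0,0],"gripper": 0.022},
    {"slide": [-0.0022,-0.0033,0],"turn": [0,0,0],"gripper": 0.022},
    {"slide": [0,0,0],"turn": [0,0,0],"gripper": 0.022}
  ]
}}

```text
time: 5.52
tool_pos: [0.6566, 0.1945, 0.1326]
tool_rot: [2.305, 1.226, -0.953]
force: [-0.4, 0.3, -0.1]
width: 0.254
gripper_force: 0.1
```

```bash
cat >> h.py <<'E'
def jar(box,f):
    ci,im=snap("top",f)
    m,c,a,o=blob(im,(0,120,60),(8,255,255),box)
    p=cv2.findNonZero(m.astype(np.uint8)).reshape(-1,2)+o
    w=np.array([onplane(ci,u,v,.106)[:2] for u,v in p],np.float32);(cx,cy),r=cv2.minEnclosingCircle(w)
    t=tip();print("jar",cx,cy,"r",r,"mean",w.mean(0),"tip",t.round(4),"tip-jar",(t[:2]-[cx,cy]).round(4),a[4]);return ci,im
E
python3 - <<'E'
from h import *
s=sensors.observe();print(s["time"],s["force"],s["width"])
jar((210,165,300,260),"top4")
E
```

```text
5.5167 [-0.35191905  0.32764488 -0.1015627 ] 0.25443378208143863
jar 0.5746170878410339 0.0710599273443222 r 0.024609781801700592 mean [0.57312846 0.07011911] tip [0.589  0.0937 0.0108] tip-jar [0.0144 0.0227] 335
```

Request:
{"fn": "step_arm", "kwargs": {
  "plan": [
    {"slide": [-0.0022,-0.0033,0],"turn": [0,0,0],"gripper": 0.022},
    {"slide": [-0.0045,-0.0066,0],"turn": [0,0,0],"gripper": 0.022},
    {"slide": [-0.0045,-0.0066,0],"turn": [0,0,0],"gripper": 0.022},
    {"slide": [-0.0045,-0.0066,0],"turn": [0,0,0],"gripper": 0.022},
    {"slide": [-0.0045,-0.0066,0],"turn": [0,0,0],"gripper": 0.022},
    {"slide": [-0.0045,-0.0066,0],"turn": [0,0,0],"gripper": 0.022},
    {"slide": [-0.0045,-0.0066,0],"turn": [0,0,0],"gripper": 0.022},
    {"slide": [-0.0045,-0.0066,0],"turn": [0,0,0],"gripper": 0.022},
    {"slide": [-0.0045,-0.0066,0],"turn": [0,0,0],"gripper": 0.022},
    {"slide": [-0.0045,-0.0066,0],"turn": [0,0,0],"gripper": 0.022},
    {"slide": [-0.0045,-0.0066,0],"turn": [0,0,0],"gripper": 0.022},
    {"slide": [-0.0045,-0.0066,0],"turn": [0,0,0],"gripper": 0.022},
    {"slide": [-0.0045,-0.0066,0],"turn": [0,0,0],"gripper": 0.022},
    {"slide": [-0.0045,-0.0066,0],"turn": [0,0,0],"gripper": 0.022},
    {"slide": [-0.0045,-0.0066,0],"turn": [0,0,0],"gripper": 0.022},
    {"slide": [-0.0045,-0.0066,0],"turn": [0,0,0],"gripper": 0.022},
    {"slide": [-0.0045,-0.0066,0],"turn": [0,0,0],"gripper": 0.022},
    {"slide": [-0.0045,-0.0066,0],"turn": [0,0,0],"gripper": 0.022},
    {"slide": [-0.0022,-0.0033,0],"turn": [0,0,0],"gripper": 0.022},
    {"slide": [0,0,0],"turn": [0,0,0],"gripper": 0.022}
  ]
}}

```text
time: 7.23
tool_pos: [0.5756, 0.0756, 0.1327]
tool_rot: [2.305, 1.226, -0.953]
force: [0.2, -0.7, -0.6]
width: 0.258
gripper_force: 0.0
```

```bash
python3 - <<'E'
from h import *
s=sensors.observe();print(s["time"],s["force"],s["width"],s["tool_pos"],s["joints"].round(2))
jar((240,190,350,290),"top5")
# arc plan: jar centre kept nested at 27 mm ahead of the tip, 9 rows of turn to heading 0
d0=34.;t=tip();h=np.radians(d0);J=t[:2]+.0265*np.array([-np.sin(h),-np.cos(h)]);print("nest J",J)
prev=s["tool_pos"]
for k in range(1,10):
    hm=np.radians(d0-(k-.5)*d0/9);J=J+.0042*np.array([-np.sin(hm),-np.cos(hm)])
    a=d0-k*d0/9;h=np.radians(a);tp=np.r_[J-.0265*np.array([-np.sin(h),-np.cos(h)]),.0115]
    p,_=pose(tp,a);print((p-prev).round(4),J.round(4));prev=p
E
```

```text
7.2333 [ 0.22103988 -0.72578103 -0.64301284] 0.25840864061395136 [0.57557509 0.07556756 0.13267726] [ 0.14  0.69  1.56 -0.56  1.5   0.95]
jar 0.4928624927997589 -0.04648932069540024 r 0.02296276018023491 mean [ 0.49188578 -0.04713186] tip [ 0.5082 -0.025   0.0111] tip-jar [0.0153 0.0215] 317
nest J [ 0.4933459  -0.04693457]
[-0.0099  0.0019  0.0004] [ 0.4911 -0.0505]
[-0.0106  0.0009  0.    ] [ 0.4891 -0.0542]
[-0.0106  0.0002  0.    ] [ 0.4874 -0.058 ]
[-0.0106 -0.0005  0.    ] [ 0.4859 -0.0619]
[-0.0106 -0.0012  0.    ] [ 0.4847 -0.066 ]
[-0.0105 -0.0019  0.    ] [ 0.4837 -0.07  ]
[-0.0103 -0.0025  0.    ] [ 0.483  -0.0742]
[-0.0101 -0.0032  0.    ] [ 0.4826 -0.0784]
[-0.0099 -0.0039  0.    ] [ 0.4825 -0.0826]
```

Request:
{"fn": "step_arm", "kwargs": {
  "plan": [
    {"slide": [-0.0034,-0.005,0],"turn": [0,0,0],"gripper": 0.022},
    {"slide": [-0.0099,0.0016,0],"turn": [0,0,0.0659],"gripper": 0.022},
    {"slide": [-0.0106,0.0009,0],"turn": [0,0,0.0659],"gripper": 0.022},
    {"slide": [-0.0106,0.0002,0],"turn": [0,0,0.0659],"gripper": 0.022},
    {"slide": [-0.0106,-0.0005,0],"turn": [0,0,0.0659],"gripper": 0.022},
    {"slide": [-0.0106,-0.0012,0],"turn": [0,0,0.0659],"gripper": 0.022},
    {"slide": [-0.0105,-0.0019,0],"turn": [0,0,0.0659],"gripper": 0.022},
    {"slide": [-0.0103,-0.0025,0],"turn": [0,0,0.0659],"gripper": 0.022},
    {"slide": [-0.0101,-0.0032,0],"turn": [0,0,0.0659],"gripper": 0.022},
    {"slide": [-0.0099,-0.0039,0],"turn": [0,0,0.0659],"gripper": 0.022},
    {"slide": [0,0,0],"turn": [0,0,0],"gripper": 0.022},
    {"slide": [0,0,0],"turn": [0,0,0],"gripper": 0.022}
  ]
}}

```text
time: 8.28
tool_pos: [0.4793, 0.061, 0.1329]
tool_rot: [1.761, 1.759, -0.727]
force: [-0.1, -0.3, 0.3]
width: 0.258
gripper_force: 0.0
```

```bash
python3 - <<'E'
from h import *
s=sensors.observe();print(s["time"],s["force"],s["width"],s["tool_pos"],s["joints"].round(2))
ci,im=jar((270,190,380,290),"top6")
t=tip();need([t[0],t[1],.0115],0)
m,c,a,o=blob(im,(50,90,30),(85,255,255),(370,220,410,300))
p=cv2.findNonZero(m.astype(np.uint8)).reshape(-1,2)+o
r=cv2.minAreaRect(np.array([onplane(ci,u,v,.036)[:2] for u,v in p],np.float32));print(r)
cv2.imwrite("pics/c6.png",cv2.resize(im[170:330,250:440,::-1],None,fx=4,fy=3.7*1.08))
E
```

```text
8.2833 [-0.11511536 -0.31022479  0.33293955] 0.25831012967454875 [0.47933104 0.06096032 0.13289089] [ 0.19  0.43  1.97 -0.88  1.13  0.75]
jar 0.4790422320365906 -0.08743035048246384 r 0.022681107744574547 mean [ 0.47789454 -0.08687732] tip [ 0.4804 -0.0604  0.0113] tip-jar [0.0013 0.027 ] 313
slide [0.0003 0.0001 0.    ] turn [-0.0011  0.0026  0.0005] target [0.4804 0.0612 0.1331]
((0.47890156507492065, -0.1785392463207245), (0.009946659207344055, 0.08159767091274261), 89.76710510253906)
```

View pics/c6.png

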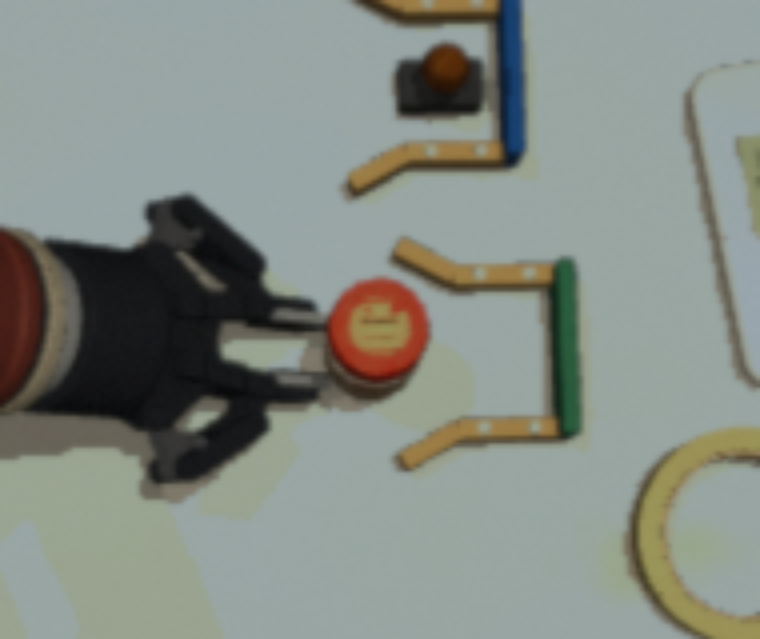

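The crop shows the jar (380,330) nested between the fingertips, heading straight into the green bay's mouth and centred between its rails (rows 275 and 428). About 65 mm remain.

Request:
{"fn": "step_arm", "kwargs": {
  "plan": [
    {"slide": [0,-0.004,0],"turn": [0,0,0],"gripper": 0.022},
    {"slide": [0,-0.006,0],"turn": [0,0,0],"gripper": 0.022},
    {"slide": [0,-0.006,0],"turn": [0,0,0],"gripper": 0.022},
    {"slide": [0,-0.006,0],"turn": [0,0,0],"gripper": 0.022},
    {"slide": [0,-0.006,0],"turn": [0,0,0],"gripper": 0.022},
    {"slide": [0,-0.006,0],"turn": [0,0,0],"gripper": 0.022},
    {"slide": [0,-0.006,0],"turn": [0,0,0],"gripper": 0.022},
    {"slide": [0,-0.006,0],"turn": [0,0,0],"gripper": 0.022},
    {"slide": [0,-0.005,0],"turn": [0,0,0],"gripper": 0.022},
    {"slide": [0,-0.003,0],"turn": [0,0,0],"gripper": 0.022},
    {"slide": [0,-0.002,0],"turn": [0,0,0],"gripper": 0.022},
    {"slide": [0,0,0],"turn": [0,0,0],"gripper": 0.022},
    {"slide": [0,0,0],"turn": [0,0,0],"gripper": 0.022}
  ]
}}

```text
time: 9.42
tool_pos: [0.4795, 0.0048, 0.1326]
tool_rot: [1.76, 1.76, -0.727]
force: [1.3, -0.5, -0.6]
width: 0.26
gripper_force: 0.0
```

```bash
python3 - <<'E'
from h import *
s=sensors.observe();print(s["time"],s["force"],s["width"],s["tool_pos"])
ci,im=jar((320,220,386,300),"top7")
cv2.imwrite("pics/c7.png",cv2.resize(im[170:330,250:440,::-1],None,fx=4,fy=3.7))
E
```

```text
9.4167 [ 1.29129359 -0.5060401  -0.55891038] 0.26005018269589336 [0.47947846 0.00478934 0.13255741]
jar 0.48023369908332825 -0.14253266155719757 r 0.02348930761218071 mean [ 0.4789323  -0.13985002] tip [ 0.4797 -0.1166  0.0108] tip-jar [-0.0005  0.026 ] 296
```

View pics/c7.png

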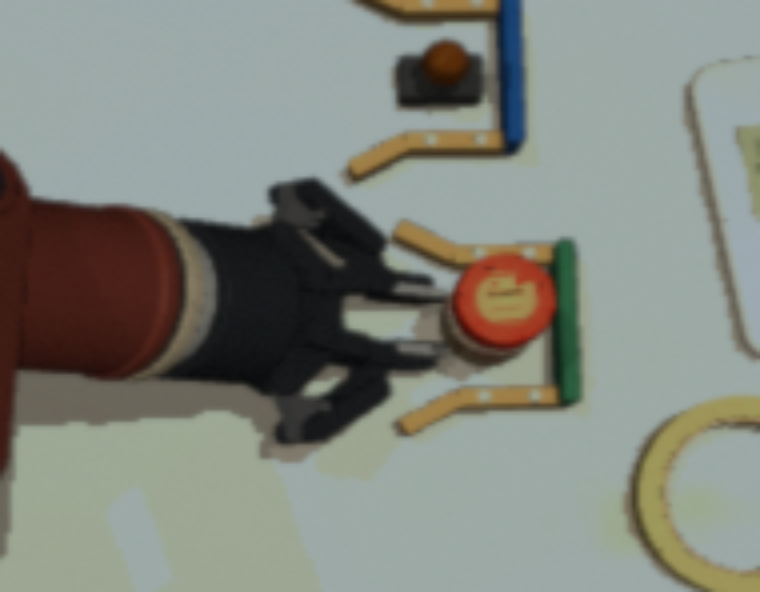

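The jar (505,300) is inside the rails, about 9 mm short of the backstop. The knuckles come close above the rail flare, so I'll back off 2 mm, raise 4 mm and continue.

Request:
{"fn": "step_arm", "kwargs": {
  "plan": [
    {"slide": [0,0.002,0],"turn": [0,0,0],"gripper": 0.022},
    {"slide": [0,0,0.004],"turn": [0,0,0],"gripper": 0.022},
    {"slide": [0,-0.002,0],"turn": [0,0,0],"gripper": 0.022},
    {"slide": [0,-0.002,0],"turn": [0,0,0],"gripper": 0.022},
    {"slide": [0,-0.002,0],"turn": [0,0,0],"gripper": 0.022},
    {"slide": [0,-0.002,0],"turn": [0,0,0],"gripper": 0.022},
    {"slide": [0,-0.001,0],"turn": [0,0,0],"gripper": 0.022},
    {"slide": [0,-0.001,0],"turn": [0,0,0],"gripper": 0.022},
    {"slide": [0,0,0],"turn": [0,0,0],"gripper": 0.022}
  ]
}}

```text
time: 10.22
tool_pos: [0.4797, -0.0033, 0.1368]
tool_rot: [1.76, 1.76, -0.726]
force: [1.0, 1.3, 1.0]
width: 0.259
gripper_force: 0.5
```

Request:
{"fn": "step_arm", "kwargs": {
  "plan": [
    {"slide": [0,-0.001,0],"turn": [0,0,0],"gripper": 0.022},
    {"slide": [0,0,0],"turn": [0,0,0],"gripper": 0.022}
  ]
}}

```text
time: 10.38
tool_pos: [0.4797, -0.0042, 0.1367]
tool_rot: [1.76, 1.76, -0.726]
force: [0.0, 0.4, -0.1]
width: 0.256
gripper_force: 0.6
```

```bash
python3 - <<'E'
from h import *
s=sensors.observe();print(s["time"],s["force"],s["width"],s["tool_pos"])
ci,im=jar((320,220,400,300),"top8")
cv2.imwrite("pics/c8.png",cv2.resize(im[220:300,340:420,::-1],None,fx=7,fy=7,interpolation=cv2.INTER_CUBIC))
E
```

```text
10.3833 [ 0.02637456  0.44677196 -0.14113341] 0.25605568972207166 [ 0.47966883 -0.00415153  0.13669886]
jar 0.4802992045879364 -0.15148060023784637 r 0.023490607738494873 mean [ 0.4793369  -0.15021381] tip [ 0.48   -0.1257  0.0149] tip-jar [-0.0003  0.0258] 326
```

View pics/c8.png

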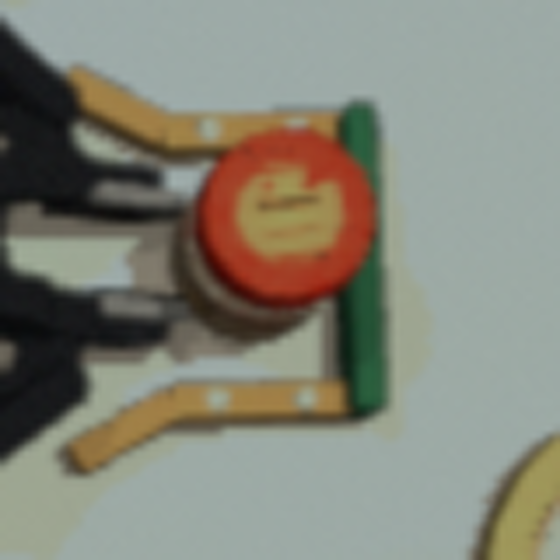

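The jar (cap at 288,215 in the crop) overlaps the backstop only by parallax and there is no contact force yet. I'll creep in 1 mm steps and watch the force.

Request:
{"fn": "step_arm", "kwargs": {
  "plan": [
    {"slide": [0,-0.001,0],"turn": [0,0,0],"gripper": 0.022},
    {"slide": [0,0,0],"turn": [0,0,0],"gripper": 0.022}
  ]
}}

```text
time: 10.6
tool_pos: [0.4796, -0.0051, 0.1367]
tool_rot: [1.76, 1.76, -0.726]
force: [-0.0, 1.0, 1.4]
width: 0.26
gripper_force: 0.7
```

Request:
{"fn": "step_arm", "kwargs": {
  "plan": [
    {"slide": [0,-0.001,0],"turn": [0,0,0],"gripper": 0.022},
    {"slide": [0,0,0],"turn": [0,0,0],"gripper": 0.022}
  ]
}}

```text
time: 10.77
tool_pos: [0.4797, -0.0059, 0.1367]
tool_rot: [1.76, 1.761, -0.725]
force: [-0.3, 3.8, 1.5]
width: 0.258
gripper_force: 1.7
```

Request:
{"fn": "step_arm", "kwargs": {
  "plan": [
    {"slide": [0,-0.0005,0],"turn": [0,0,0],"gripper": 0.022},
    {"slide": [0,0,0],"turn": [0,0,0],"gripper": 0.022}
  ]
}}

```text
time: 10.93
tool_pos: [0.4797, -0.0062, 0.1367]
tool_rot: [1.76, 1.761, -0.725]
force: [-1.4, 6.4, 1.8]
width: 0.254
gripper_force: 2.8
```

The force rises with travel, so the jar is against the backstop. I'll back off straight and check.

Request:
{"fn": "step_arm", "kwargs": {
  "plan": [
    {"slide": [0,0.001,0],"turn": [0,0,0],"gripper": 0.022},
    {"slide": [0,0.003,0],"turn": [0,0,0],"gripper": 0.022},
    {"slide": [0,0.006,0],"turn": [0,0,0],"gripper": 0.022},
    {"slide": [0,0.01,0],"turn": [0,0,0],"gripper": 0.022},
    {"slide": [0,0.015,0],"turn": [0,0,0],"gripper": 0.022},
    {"slide": [0,0.015,0],"turn": [0,0,0],"gripper": 0.022},
    {"slide": [0,0.015,0],"turn": [0,0,0],"gripper": 0.022},
    {"slide": [0,0.015,0],"turn": [0,0,0],"gripper": 0.022},
    {"slide": [0,0,0],"turn": [0,0,0],"gripper": 0.022},
    {"slide": [0,0,0],"turn": [0,0,0],"gripper": 0.022}
  ]
}}

```text
time: 11.77
tool_pos: [0.4796, 0.0744, 0.1366]
tool_rot: [1.758, 1.762, -0.725]
force: [0.4, -0.3, -0.0]
width: 0.259
gripper_force: 0.0
```

```bash
python3 - <<'E'
from h import *
ci,im=jar((320,220,400,300),"top9")
i,m=snap("scene","s9")
a=cv2.resize(im[200:320,320:440,::-1],(400,400),interpolation=2);b=cv2.resize(m[210:330,280:400,::-1],(400,400),interpolation=2)
cv2.imwrite("pics/c9.png",np.hstack([a,b]))
E
```

```text
jar 0.48023679852485657 -0.1522635668516159 r 0.023389607667922974 mean [ 0.47920346 -0.15156302] tip [ 0.4799 -0.0477  0.0148] tip-jar [-0.0003  0.1045] 330
```

View pics/c9.png

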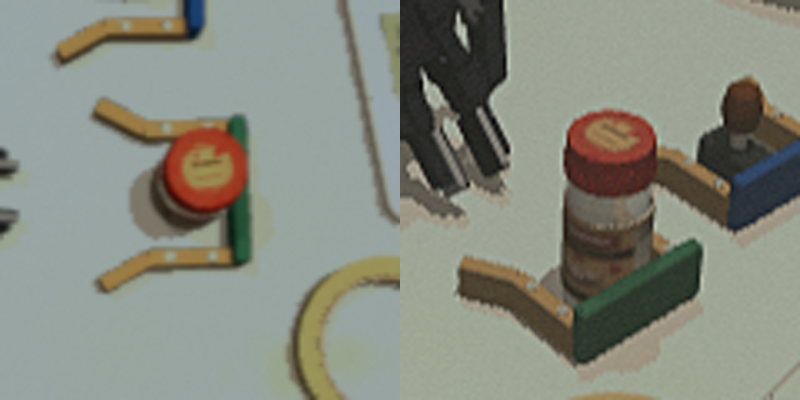

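Both views show the jar upright and centred in the green bay against the backstop, with the stamp and tape undisturbed. It measures (0.480, -0.152), against an expected home of (0.479, -0.1525).

```bash
python3 -c "
from station import arm;print(arm.job_done())"
```

```text
the job is handed in; nothing more can be done
None
```

The job is handed in: the jar stands upright in the green bay against its backstop, about 1 mm from the measured home point, and the pictures show the stamp and tape roll undisturbed.

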